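Pack the hex plugs away in the push-latch drawer

ROBOT

A 6-joint arm with a two-finger parallel gripper is mounted at the origin on the work surface. World frame = base frame: x ahead of the robot, y to its left, z up, the work surface at z = 0. Lengths are in m, angles in rad, forces in N, time in s.
With the tool pointing down it reaches from about 0.3 to 0.85 m from the base axis. Payload 4.2 kg.
Tool frame: the origin (TCP) lies midway between the tips of the shut fingers; the grasp point (between the pads) lies 19 mm behind it; x points along the fingers, z is the direction in which the jaws open and shut, and the axes are right-handed (so a half turn about x gives the same grasp; the last joint's range is limited). The gripper opens to 91 mm and grips with 3 to 60 N. Pads are 32 mm wide; open, the fingers measure 118 mm over their backs; the gripper's body (76 mm by 178 mm) begins 60 mm behind the grasp point.
Start: joints at [-1.351, 0.32, 1.565, -0, 1.257, -0.02], TCP at [0.137, -0.559, 0.214] pointing down, gripper open.
Joint ranges: [-3.11, 3.11], [-0.84, 2.01], [0.21, 2.61], [-1.34, 4.49], [0.05, 2.63], [-2.56, 2.56]. Speed limits (rad/s): [2.57, 2.57, 3.14, 3.14, 3.14, 3.14].

INTERFACE

Orientations are given as a unit quaternion [w, x, y, z].
In Python, from station import move_to, servo_line, goto_joints, open_jaws, grab, wait, solve_ik, sense, get_image, get_calibration, PlanningError, job_done, recognise, masks_of gives the robot as it stands. Calls block until the motion is done:
- move_to(position, orientation): joint-space move of the TCP to a pose.
- servo_line(position, rot=None, max_speed=0.15, max_force=None): straight line of the TCP; rot=None keeps the orientation; max_speed is the mean speed in m/s. With max_force (N) it stops when the force on the tool has changed by that much, and returns True; else False.
- goto_joints(angles): joint-space move.
- open_jaws() and grab(strength=None): open the fingers fully, or close them until they stop; strength is the grip in N (None keeps the last).
- wait(seconds).
- solve_ik(position, orientation): joint angles nearest the present ones, or None.
- sense(): the state.
- get_image(name): name is "scene" or "top" or "wrist"; returns (picture, depth): 420x560x3 uint8, red, green, blue; 420x560 float32, m along the optical axis (not along the pixel's ray), 0 where there is no reading.
- get_calibration(name): a dict with "K" (3x3 intrinsics, pixels), "k1" (the pictures are not rectified: a ray, as slopes to the right and down, at radius r is drawn at 1 + k1 r^2 times it, then the intrinsics apply), "world_to_cam" (4x4, takes a point from world to camera coordinates). Camera axes: x right, y up, looking along -z (the intrinsics and any distortion apply to the point x, -y, -z); pixel columns grow to the right and rows downward; lengths in m; the calibration is good to about 2 mm. A picture is of the moment at which its call begins: read the wrist's pose just before it. get_calibration takes no time and is no camera call; for the wrist camera it gives the pose at the moment of the call.
A pose or a line that the arm cannot do raises PlanningError and nothing moves.
- job_done(): hands the job in, once; it reports no verdict.
Trained networks look in the newest picture that a camera, given by its name, has taken for a name from the list of things; names that differ only in an ending like _2 or _b are one class to them, and where a whole thing is asked for, a point or a joint stands for the part that bears it (a point fixed in the world has none). Each returns a list of dicts, best first, with "score" (0 to 1); they miss things now and then, are a little off and sometimes report something else, mostly with a low value. They report only what shows in the picture. A call takes as long as a camera call.
- recognise(camera, target): "point" ([x, y, z] in m, in world coordinates, good to about 4 mm: the middle of the surface that is visible of it).
- masks_of(camera, target): "region" (420x560 bool, what is visible of it).
The state is a dict: "time_s": time; "qpos": joint angles; "qvel": joint speeds; "joint_torque": joint torques, N m; "ee_pos": TCP position; "ee_rot": TCP orientation; "ft_force": force on the tool from outside, world axes, zero at the start; "ft_torque": the same for the moment, N m; "grip_width": finger opening in m.
Only numpy, scipy, OpenCV 4.12 (cv2) and the standard library are available. Lean on these libraries where they do the work, as an engineer would, in place of code of your own. Each camera call takes 0.05 s, during which the arm holds its last target.

TASK

Put the bronze hex plugs away: push the drawer front in and let go so that its push catch releases, pull the drawer fully open, and stand every plug heads-down, thread up, in the black tray as one close honeycomb - rows running across the tray, two flats of every head parallel to the tray's side walls, and every plug's flats touching those of at least two other plugs. Then push the drawer in until the catch holds it shut again, with the pack undisturbed and the other things on the bench left alone.

Things in the scene. Friction and masses are not known exactly. Their poses are not given: they have to be found in the camera images.
- drawer (a joint): steel drawer with a push-push catch, in m: 0 shut and caught (the start), about 0.05 sprung out, 0.185 fully open (stop), -0.006 pushed right in (stop). Shut: push in beyond -0.005 and let go, and a spring sends it out to 0.05 or a little more. Open: push in beyond -0.005 and let go, and it catches at 0. The last of the push takes about 10 N; elsewhere it rubs with 3 N and stays put
- front (a point): middle of the drawer front's outer face, 34 mm above the bench; moves with the drawer. x points into the drawer, square to the front, away from the robot; y along the front; z up. The front is a plain plate, no handle: 240 mm wide, 6 mm thick, 8 to 60 mm above the bench. Behind it 26 mm of free space down to the drawer's floor: sprung out, it can be pinched from above. Its steel unit (250 mm wide, 76 mm high) begins 14 mm behind the shut front's face
- tray (a point): middle of the floor of the black tray in the drawer, 14 mm above the bench, 88 mm behind the front's face; axes as front, moves with the drawer. Floor 104 mm (x) by 176 mm (y), walls 12 mm high, 4 mm thick: two rows of three plugs along y fit when nested. Drawer sides 38 mm above the bench, at y = +-103 mm; red O-ring boxes, as high as 34 mm, begin 59 mm behind this point
- plug1: bronze hex plug standing on its head: hexagonal head 46 mm across flats (53 across corners), 14 mm high, above it a round threaded shank 22 mm thick, 30 mm long; 0.22 kg. Origin: middle of the head's underside; z up, x towards a corner of the hexagon, y towards a flat. Four to six of the six are present (the others have no pose), on the bench left and right of the drawer's path
- plug2: another bronze plug like plug1
- plug3: another bronze plug like plug1
- plug4: another bronze plug like plug1
- plug5: another bronze plug like plug1
- plug6: another bronze plug like plug1
- pin_block: bystander: steel spring pin block 40 x 70 x 24 mm on the bench, right. Origin: middle of its underside
- jaw_guide: bystander: yellow nylon jaw guide, a channel 34 x 80 x 26 mm, on the bench, left. Origin: middle of its underside
- box_a: bystander: flat red O-ring box 34 x 60 x 12 mm on the bench among the plugs, left. Origin: middle of its underside
- box_b: bystander: a red O-ring box like box_a, on the right
- grease: bystander: jar of O-ring grease, 60 mm diameter, 65 mm high, right. Origin: middle of its underside
- driver: bystander: screwdriver lying on the bench near the robot, left. Origin: middle of its underside

How it is judged:
By the outcome, as a careful person would: the job done as asked, in the order asked, and still so for the second after the job is handed in, with the robot touching nothing.
Of plug1, plug2, plug3, plug4, plug5, plug6 only 4 to 6 are there at a start; the rules pass over those that are not, and their reading is None.
At some moment in a run one of plug1, plug2, plug3, plug4, plug5, plug6 may be knocked a few centimetres aside while the robot is not near it.
It also fails if it takes over 210 s, if anything falls off the work surface, if the arm or the gripper's body presses on something with over 40 N, if the wrist force passes 120 N, or if a joint passes its speed limit or range.

## Working session

There is one attempt and no reset: what is moved stays moved. The work goes in short steps, each a Python script; the robot and the scene stay as the last script left them, time stands still between calls to the robot, and variables do not carry over. Pictures are saved under pics/ and viewed, and the job is handed in when it is done.

```bash
ls; mkdir -p pics; python3 - <<'E'
from station import *
import cv2
s=sense();print(s)
for n in("scene","top","wrist"):
    p,d=get_image(n);cv2.imwrite(f"pics/a_{n}.png",p[:,:,::-1]);c=get_calibration(n);print(n,c)
E
```

```text
pics
{'time_s': 0.0, 'qpos': array([-1.35100022e+00,  3.20243661e-01,  1.56567251e+00, -3.02589124e-05,
        1.25737150e+00, -2.00096277e-02]), 'qvel': array([ 0.00021823, -0.00113188, -0.00017815, -0.00058652, -0.00014606,
       -0.00072531]), 'joint_torque': array([-3.33490880e-04, -4.12462842e+01, -2.31976354e+01,  7.28317956e-02,
        4.57170547e-02, -1.55595626e-04]), 'ee_pos': array([ 0.13644738, -0.55806093,  0.21315051]), 'ee_rot': array([ 0.55574951,  0.43697099,  0.5566902 , -0.43622798]), 'ft_force': array([ 0.25037168,  0.28233637, -0.19712559]), 'ft_torque': array([ 0.0203309 ,  0.03218453, -0.00859155]), 'grip_width': 0.09119419395961835}
scene {'K': array([[503.08174319,   0.        , 280.36091412],
       [  0.        , 503.08174319, 205.16365742],
       [  0.        ,   0.        ,   1.        ]]), 'k1': 0.008603874143893507, 'world_to_cam': array([[-0.75879206,  0.65117404,  0.01438694,  0.39543052],
       [-0.52710177, -0.62689067,  0.57373497,  0.22602636],
       [ 0.38262035,  0.42776215,  0.81891465, -1.472649  ],
       [ 0.        ,  0.        ,  0. 
[... 332 characters left out ...]
882563e-01, -1.83398841e-02,  1.08908674e-01,
        -4.99030803e-01],
       [-1.08906363e-01,  1.12764349e-03,  9.94051373e-01,
        -1.13839319e+00],
       [ 0.00000000e+00,  0.00000000e+00,  0.00000000e+00,
         1.00000000e+00]])}
wrist {'K': array([[331.3457294 ,   0.        , 280.39214595],
       [  0.        , 331.3457294 , 210.00673195],
       [  0.        ,   0.        ,   1.        ]]), 'k1': -0.07599335453796353, 'world_to_cam': array([[ 0.23808594, -0.97124109, -0.00241252, -0.57362069],
       [ 0.93677645,  0.23029187, -0.2634683 ,  0.03115118],
       [ 0.25644682,  0.06046811,  0.96466504, -0.39209308],
       [ 0.        ,  0.        ,  0.        ,  1.        ]])}
```

View pics/a_top.png

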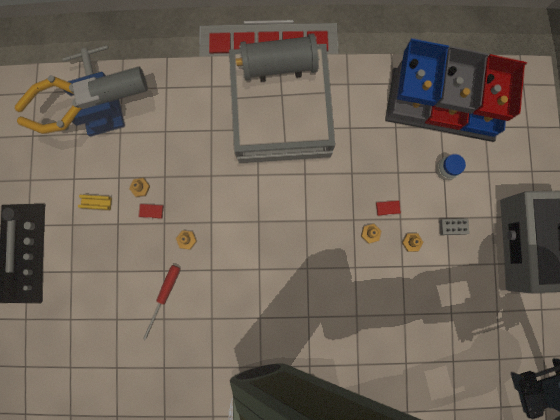

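View pics/a_scene.png

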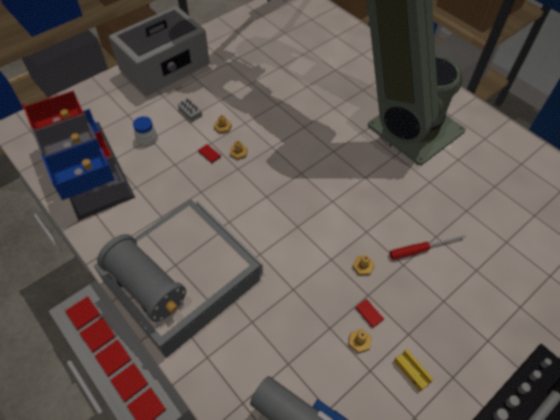

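View pics/a_wrist.png

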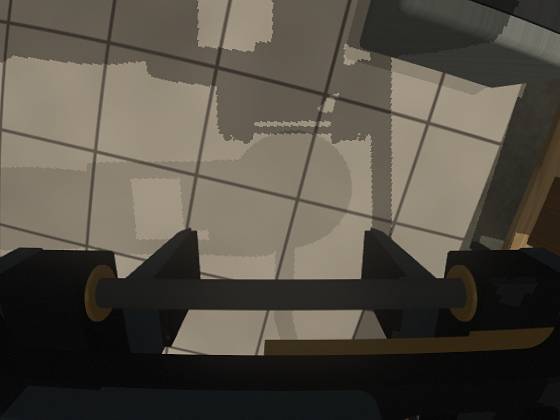

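Top view shows four plugs at pixels (139,187), (186,240), (371,234) and (413,242). The boxes are at (151,211) and (388,208), and the shut drawer front is at about (284,155). I'll measure these next.

```bash
cat > h.py <<'E'
from station import *
import numpy as np, cv2
from scipy.spatial.transform import Rotation as R
def down(a):
    "tool x down, jaw axis z at world angle a"
    x=np.array([0,0,-1.]);z=np.array([np.cos(a),np.sin(a),0]);y=np.cross(z,x)
    q=R.from_matrix(np.c_[x,y,z]).as_quat();return np.array([q[3],q[0],q[1],q[2]])
def cloud(d,c,uv=None):
    "world point per pixel from depth"
    h,w=d.shape
    if uv is None:
        u,v=np.meshgrid(np.arange(w),np.arange(h));uv=np.stack([u,v],-1).reshape(-1,2)
        dd=d.reshape(-1)
    else:
        uv=np.asarray(uv);dd=d[uv[:,1].astype(int),uv[:,0].astype(int)]
    s=rays(uv,c)
    P=np.c_[s[:,0]*dd,-s[:,1]*dd,-dd]
    M=c["world_to_cam"];return (P-M[:3,3])@M[:3,:3]
def rays(uv,c):
    K=c["K"];return cv2.undistortPoints(np.asarray(uv,float).reshape(-1,1,2),K,np.array([c["k1"],0,0,0.])).reshape(-1,2)
def onplane(uv,c,z):
    s=rays(uv,c);M=c["world_to_cam"];D=np.c_[s[:,0],-s[:,1],-np.ones(len(s))]@M[:3,:3];o=-M[:3,:3].T@M[:3,3]
    return o+D*((z-o[2])/D[:,2])[:,None]
def proj(P,c):
    P=np.atleast_2d(P);M=c["world_to_cam"];p=P@M[:3,:3].T+M[:3,3]
    s=np.c_[p[:,0],-p[:,1]]/-p[:,2:];r=(s**2).sum(1,keepdims=True);s=s*(1+c["k1"]*r)
    return s*c["K"][0,0]+c["K"][:2,2]
def shot(n,f=None):
    c=get_calibration(n);p,d=get_image(n)
    if f: cv2.imwrite(f"pics/{f}.png",p[:,:,::-1])
    return p,d,c
E
python3 - <<'E'
from h import *
for cam in("top","scene"):
    p,d,c=shot(cam)
    for t in("plug1","front","drawer","box_a","pin_block","jaw_guide","grease","driver"):
        print(cam,t,[(np.round(r["point"],3).tolist(),round(r["score"],2)) for r in recognise(cam,t)][:7])
p,d,c=shot("top")
np.save("top_d.npy",d)
W=cloud(d,c).reshape(420,560,3)
for r in range(140,165): print(r,[np.round(W[r,u],3).tolist() for u in (245,284,325)])
print(cv2.imwrite("pics/topz.png",cv2.resize(p[20:260,210:360,::-1],None,fx=4,fy=2.5)[:600,:600]))
E
```

```text
top plug1 [([0.43, -0.354, 0.012], 0.82), ([0.452, 0.218, 0.015], 0.67), ([0.452, -0.255, 0.012], 0.67), ([0.583, 0.335, 0.014], 0.5)]
top front [([0.65, -0.038, 0.031], 0.96)]
top drawer [([0.654, -0.034, 0.032], 0.73), ([0.548, 0.457, 0.016], 0.23)]
top box_a [([0.522, -0.303, 0.009], 0.79), ([0.52, 0.309, 0.012], 0.63)]
top pin_block [([0.47, -0.47, 0.025], 0.95), ([0.522, 0.304, 0.011], 0.74), ([0.65, -0.04, 0.036], 0.36), ([0.431, -0.355, 0.011], 0.32), ([0.551, 0.457, 0.013], 0.18)]
top jaw_guide [([0.551, 0.456, 0.013], 0.74), ([0.329, 0.267, 0.024], 0.52)]
top grease [([0.616, -0.457, 0.066], 0.79)]
top driver [([0.327, 0.267, 0.022], 0.7)]
scene plug1 [([0.594, 0.349, 0.013], 0.89), ([0.464, -0.245, 0.011], 0.77), ([0.457, 0.226, 0.01], 0.58), ([0.436, -0.349, 0.016], 0.47)]
scene front [([0.652, -0.02, 0.057], 0.56)]
scene drawer [([0.658, -0.021, 0.058], 0.81)]
scene box_a [([0.526, 0.31, 0.009], 0.68), ([0.522, -0.3, 0.012], 0.65)]
scene pin_block []
scene jaw_guide [([0.551, 0.462, 0.016], 0.79)]
scene grease [([0.629, -0.447, 0.049], 0.67)]
scene driver [([0.327, 0.272,
[... 1203 characters left out ...]
52, -0.141, 0.046]]
156 [[0.649, 0.06, 0.061], [0.65, -0.037, 0.051], [0.653, -0.142, 0.029]]
157 [[0.647, 0.06, 0.06], [0.65, -0.037, 0.041], [0.653, -0.144, 0.017]]
158 [[0.645, 0.061, 0.057], [0.65, -0.037, 0.028], [0.652, -0.144, 0.013]]
159 [[0.646, 0.062, 0.043], [0.65, -0.037, 0.017], [0.652, -0.145, 0.003]]
160 [[0.646, 0.062, 0.033], [0.652, -0.038, -0.001], [0.651, -0.146, -0.004]]
161 [[0.645, 0.063, 0.024], [0.649, -0.038, 0.0], [0.648, -0.146, -0.004]]
162 [[0.646, 0.064, 0.008], [0.646, -0.038, -0.001], [0.644, -0.145, 0.003]]
163 [[0.645, 0.065, 0.0], [0.643, -0.037, 0.001], [0.64, -0.144, 0.006]]
164 [[0.643, 0.065, 0.0], [0.641, -0.037, -0.002], [0.639, -0.145, -0.002]]
True
```

```bash
python3 - <<'E'
import cv2
p=cv2.imread("pics/a_top.png");cv2.imwrite("pics/z1.png",cv2.resize(p[40:170,210:360],None,fx=4,fy=4))
p=cv2.imread("pics/a_scene.png");cv2.imwrite("pics/z2.png",cv2.resize(p[190:350,90:270],None,fx=3.5,fy=3.5))
E
```

```text
(no output)
```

View pics/z1.png

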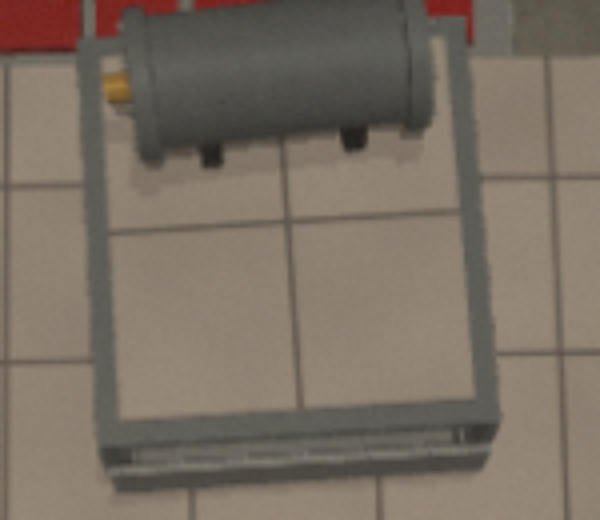

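View pics/z2.png

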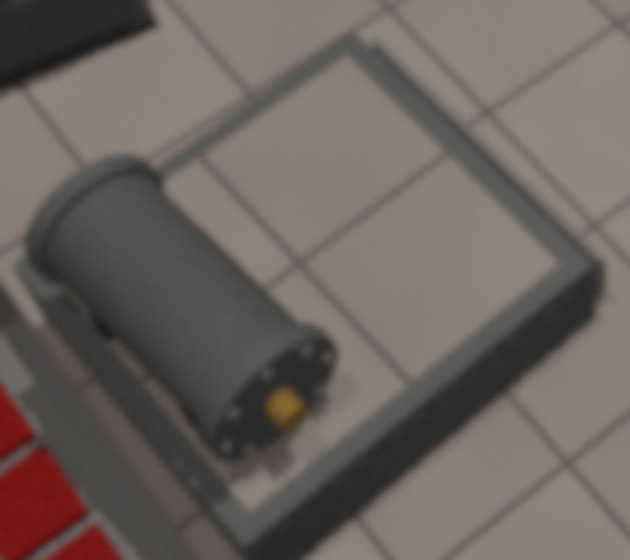

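The shut front and the grey unit (crop rows ~400–490) are turned slightly, so I'll fit the front's line and end points from depth.

```bash
cat > fr.py <<'E'
from h import *
def fitfront(x0,x1,tag=None,n=3):
    "front face fit: returns mid point (face), yaw"
    out=[]
    F=[];T=[]
    for cam in ("top",):
      for i in range(n):
        p,d,c=shot(cam,tag if i==0 else None)
        W=cloud(d,c);ok=(d.reshape(-1)>0)&(W[:,0]>x0)&(W[:,0]<x1)&(abs(W[:,1]+.035)<.16)
        W=W[ok]; F.append(W[(W[:,2]>.015)&(W[:,2]<.052)]); T.append(W[abs(W[:,2]-.060)<.006])
    F=np.vstack(F);T=np.vstack(T)
    return F,T
E
python3 - <<'E'
from fr import *
F,T=fitfront(.62,.672)
# per-column foremost x among face points
F=F[F[:,0]<.66]
k=np.polyfit(F[:,1],F[:,0],1)
for _ in range(4):
    r=F[:,0]-np.polyval(k,F[:,1]);m=abs(r)<.004;k=np.polyfit(F[m,1],F[m,0],1)
print("face",k,m.sum(),len(m),r[m].std())
T=T[abs(T[:,0]-np.polyval(k,T[:,1])-.003)<.006]
print("top y range",np.percentile(T[:,1],[0,.5,2,50,98,99.5,100]),np.polyfit(T[:,1],T[:,0],1))
# unit
p,d,c=shot("top");W=cloud(d,c);W=W[(abs(W[:,2]-.076)<.006)&(W[:,0]>.6)&(W[:,0]<.97)&(abs(W[:,1]+.03)<.2)]
r=cv2.minAreaRect((W[:,:2]*1000).astype(np.float32));print(r)
b=[]
for x in np.arange(.68,.84,.01):
    w=W[abs(W[:,0]-x)<.005];b.append((x,w[:,1].min(),w[:,1].max()))
b=np.array(b);print(np.polyfit(b[:,0],b[:,1],1),np.polyfit(b[:,0],b[:,2],1),np.median(b[:,2]-b[:,1]),(b[:,2]+b[:,1])[0]/2)
E
```

```text
face [-0.03800891  0.64834576] 940 969 0.0008512394975144829
top y range [-0.15732594 -0.15698267 -0.15426394 -0.03690985  0.07538049  0.08050478
  0.08078264] [-0.03642334  0.65039953]
((796.5629272460938, -31.505447387695312), (272.0281066894531, 252.3621826171875), 2.56921124458313)
[ 0.04307666 -0.19076411] [0.03292644 0.06631149] 0.24972355830390852 -0.03611973854848969
```

```bash
cat >> h.py <<'E'
Y0=0.038
FR=np.array([.6497,-.0375])       # shut front face middle
u=np.array([np.cos(Y0),np.sin(Y0)]);v=np.array([-u[1],u[0]])
def fp(x,y,z):  # front frame when shut -> world
    return np.r_[FR+u*x+v*y,z]
def best(pos,a,period=np.pi):
    "joint solution over jaw angle a+k*period with last joints nearest centre"
    q0=sense()["qpos"];B=None
    for k in range(-4,5):
        o=down(a+k*period)
        if abs(((a+k*period)))>2*np.pi: continue
        q=solve_ik(pos,o)
        if q is None: continue
        cost=np.abs(np.array(q)-q0).max()+max(0,abs(q[5])-2.2)*5
        if B is None or cost<B[0]-1e-6: B=(cost,o,q)
    if B is None: raise PlanningError("none "+str(pos))
    return B[1]
def st(m=""):
    s=sense();print(m,"t%.1f"%s["time_s"],np.round(s["ee_pos"],4),"F",np.round(s["ft_force"],1),"w%.4f"%s["grip_width"],"q6 %.2f"%s["qpos"][5],flush=True);return s
E
python3 - <<'E'
from h import *
grab(10);
p=fp(-.07,0,.15);o=best(p,Y0+np.pi/2);move_to(p,o);st()
servo_line(fp(-.07,0,.034),max_speed=.2);st()
r=servo_line(fp(-.02,0,.034),max_speed=.1,max_force=15);st(r)
r=servo_line(fp(.02,0,.034),max_speed=.02,max_force=22);st(r)
servo_line(fp(-.10,0,.034),max_speed=.25);st()
servo_line(fp(-.10,0,.16),max_speed=.25)
move_to(fp(-.20,-.25,.3),o)
shot("top","b_top");st()
E
```

```text
t5.1 [ 0.5798 -0.041   0.1501] F [ 0.3 -0.4  0.4] w0.0006 q6 1.44
 t5.8 [ 0.5806 -0.0405  0.0348] F [ 0.2  0.7 -0.1] w0.0006 q6 1.44
False t6.5 [ 0.6294 -0.0382  0.0342] F [ 0.8 -0.1 -0.4] w0.0004 q6 1.45
True t7.4 [ 0.6357 -0.038   0.0335] F [-3.  -1.4  2.6] w-0.0001 q6 1.46
 t7.9 [ 0.5504 -0.0414  0.0344] F [ 0.1 -0.4  0.1] w0.0008 q6 1.44
 t9.8 [ 0.4596 -0.2937  0.2987] F [ 0.5  0.1 -0.4] w0.0009 q6 0.94
```

View pics/b_top.png

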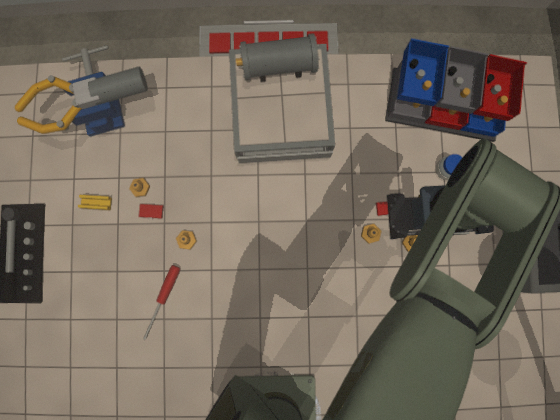

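Not sprung: the front is still at row ~155. The force stop tripped on first contact, so I'll push again more slowly and further.

```bash
python3 - <<'E'
from h import *
p=fp(-.10,0,.16);o=best(p,Y0+np.pi/2);move_to(p,o)
servo_line(fp(-.10,0,.034),max_speed=.25)
servo_line(fp(-.022,0,.034),max_speed=.15,max_force=15);st()
for x in np.arange(-.016,.002,.001):
    r=servo_line(fp(x,0,.034),max_speed=.02,max_force=25);s=st((round(x,4),r))
    if r or abs(s["ft_force"][0])>14: break
wait(.2);st()
servo_line(fp(-.10,0,.034),max_speed=.25);st()
servo_line(fp(-.10,0,.16),max_speed=.25)
move_to(fp(-.20,-.25,.3),o)
shot("top","c_top");st()
E
```

```text
t12.3 [ 0.6271 -0.0384  0.0346] F [-1.3 -0.2  0.1] w0.0007 q6 1.45
(np.float64(-0.016), False) t12.7 [ 0.6331 -0.0381  0.034 ] F [-2.5 -0.   2.3] w0.0007 q6 1.45
(np.float64(-0.015), False) t13.0 [ 0.6331 -0.0381  0.034 ] F [-5.3 -1.3  3.8] w0.0006 q6 1.45
(np.float64(-0.014), False) t13.2 [ 0.6333 -0.0381  0.034 ] F [-6.9 -0.8  6.2] w0.0009 q6 1.45
(np.float64(-0.013), False) t13.5 [ 0.6337 -0.0381  0.034 ] F [-8.1 -1.6  7. ] w0.0004 q6 1.46
(np.float64(-0.012), False) t13.7 [ 0.6345 -0.038   0.034 ] F [-9.4 -1.1  6.3] w0.0005 q6 1.46
(np.float64(-0.011), False) t14.0 [ 0.6354 -0.038   0.034 ] F [-9.3 -1.3  7.6] w0.0003 q6 1.46
(np.float64(-0.01), False) t14.2 [ 0.6361 -0.038   0.034 ] F [-9.7 -0.3  7.6] w0.0011 q6 1.46
(np.float64(-0.009), False) t14.5 [ 0.6371 -0.0379  0.034 ] F [-9.6  0.4  7.4] w0.0007 q6 1.46
(np.float64(-0.008), False) t14.7 [ 0.6381 -0.0379  0.0341] F [-9.6 -1.3  7.8] w0.0000 q6 1.46
(np.float64(-0.007), False) t15.0 [ 0.6392 -0.0379  0.034 ] F [-9.7 -1.3  8.4] w0.0005 q6 1.46
(np.float64(-0.006), False) t15.2 [ 0.6395 -0.0378  0.0341] F [-11.   -0.6   9.1] w0.0004 q6 1.46
(np.float64(-0.005), False) t15.5 [ 0.6395 -0.0378  0.0341] F [-13.1  -0.4  11.1] w0.0004 q6 1.46
(np.float64(-0.004), False) t15.7 [ 0.6395 -0.0378  0.0341] F [-15.3  -1.   12.3] w0.0005 q6 1.46
 t15.9 [ 0.6395 -0.0378  0.0341] F [-14.6  -1.   12. ] w0.0004 q6 1.46
 t16.4 [ 0.5508 -0.0414  0.0345] F [1.4 0.6 1.3] w0.0005 q6 1.44
 t18.3 [ 0.4596 -0.2937  0.2987] F [-0.5 -0.9 -0.1] w0.0007 q6 0.94
```

View pics/c_top.png

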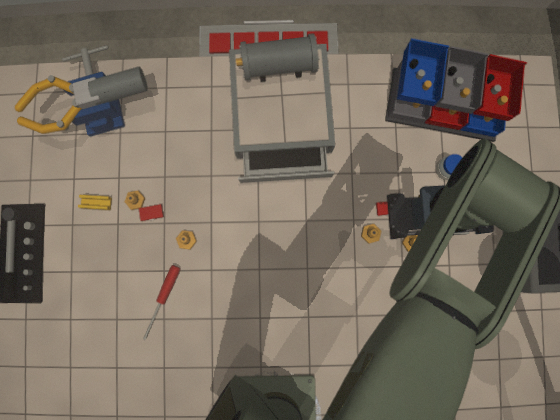

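Drawer is sprung (front now at row ~175), and one left plug was knocked to (134,199). Next I measure the front, pinch it and pull.

```bash
python3 - <<'E'
from fr import *
F,T=fitfront(.55,.64)
F=F[(F[:,1]>-.15)&(F[:,1]<.075)]
k=np.polyfit(F[:,1],F[:,0],1)
for _ in range(6):
    r=F[:,0]-np.polyval(k,F[:,1]);m=abs(r)<.004;k=np.polyfit(F[m,1],F[m,0],1)
print("face",k,m.sum(),len(m))
xf=np.polyval(k,FR[1]);e=(xf-FR[0]);print("face x",xf,"drawer",-e)
grab(10);open_jaws()
C=e-.012
p=fp(C,0,.16);o=best(p,Y0);move_to(p,o);st()
servo_line(fp(C,0,.034),max_speed=.15,max_force=15);st("down")
shot("wrist","d_wrist")
grab(40);st("grip")
r=servo_line(fp(-.19,0,.034),max_speed=.12,max_force=25);s=st(r)
E
```

```text
face [-0.02884755  0.61675427] 278 2081
face x 0.6178360486756538 drawer 0.031863951324346274
 t21.3 [ 0.6061 -0.0399  0.1605] F [-0.7  0.2  0.4] w0.0913 q6 -0.12
down t22.3 [ 0.6067 -0.0394  0.035 ] F [-0.5 -0.8  0.6] w0.0911 q6 -0.12
grip t23.6 [ 0.6044 -0.0392  0.0338] F [-5.2 -0.1  2. ] w0.0059 q6 -0.12
True t24.7 [ 0.4694 -0.0456  0.0339] F [2.8 0.7 0.7] w0.0058 q6 -0.16
```

View pics/d_wrist.png

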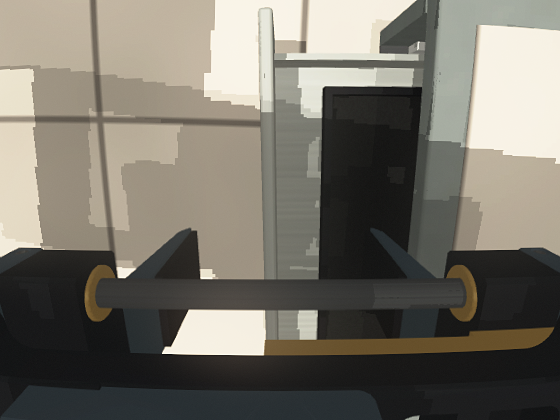

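```bash
python3 - <<'E'
from h import *
for x in (-.183,-.186,-.189):
    r=servo_line(fp(x,0,.034),max_speed=.02,max_force=20);s=st((x,r))
    if s["ft_force"][0]>9: break
wait(.2);s=st()
print("drawer axis pos of plate centre",(s["ee_pos"][:2]-FR)@u)
open_jaws();st();servo_line(fp(-.19,0,.2),max_speed=.3)
p=np.r_[.40,-.25,.33];o=best(p,Y0);move_to(p,o)
shot("top","e_top");st()
for t in("plug1","front","tray","box_a"):
    print(t,[(np.round(r["point"],3).tolist(),round(r["score"],2)) for r in recognise("top",t)][:7])
E
```

```text
(-0.183, False) t24.9 [ 0.4695 -0.0456  0.0339] F [ 7.4 -6.3 -9.2] w0.0059 q6 -0.16
(-0.186, False) t25.2 [ 0.4695 -0.0456  0.0339] F [ 13.   -3.5 -16.2] w0.0060 q6 -0.16
 t25.4 [ 0.4695 -0.0456  0.0339] F [ 13.8  -3.8 -16.2] w0.0058 q6 -0.16
drawer axis pos of plate centre -0.18037772076139957
 t26.8 [ 0.4638 -0.0446  0.034 ] F [ 0.2 -0.   0.8] w0.0912 q6 -0.16
 t28.5 [ 0.4    -0.2488  0.3284] F [ 0.   0.7 -0.6] w0.0910 q6 -0.62
plug1 [([0.447, 0.214, 0.017], 0.61), ([0.549, 0.351, 0.014], 0.57), ([0.455, -0.256, 0.016], 0.56)]
front [([0.567, -0.045, 0.012], 0.8)]
tray [([0.568, -0.044, 0.014], 0.84)]
box_a [([0.52, 0.3, 0.013], 0.57), ([0.52, -0.292, 0.012], 0.55)]
```

View pics/e_top.png

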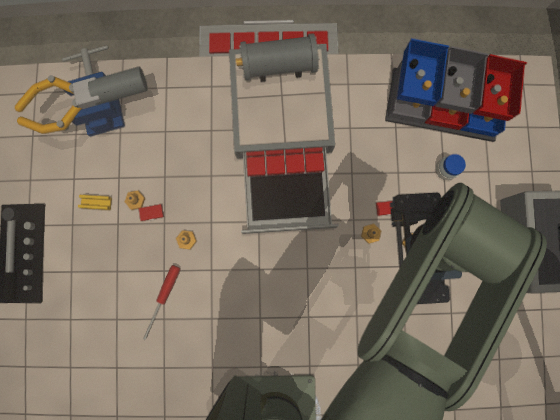

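Drawer fully open: front at row ~229, black tray (250–326,173–220), red boxes behind it. I'll check where the tray is.

```bash
python3 - <<'E'
from h import *
p,d,c=shot("top")
m=masks_of("top","tray")[0];print(m["score"])
reg=m["region"]
g=p.max(2)<60
W=cloud(d,c);W=W.reshape(420,560,3)
L=(W[...,:2]-FR)@np.c_[u,v]
dark=(W[...,2]<.03)&(W[...,2]>.005)&(L[...,0]>-.18)&(L[...,0]<-.02)&(abs(L[...,1])<.11)
for z0,z1 in((.008,.02),(.02,.03)):
    k=dark&(W[...,2]>z0)&(W[...,2]<z1);print(z0,np.round(np.percentile(L[k],[1,5,50,95,99],axis=0).T,4))
P=onplane(np.argwhere(reg)[:,::-1],c,.014);l=(P[:,:2]-FR)@np.c_[u,v];print("mask",np.round(np.percentile(l,[1,5,50,95,99],axis=0).T,4))
for uu in(270,288,305):
    print([(r,p[r,uu].tolist(),np.round(L[r,uu,0],3),np.round(W[r,uu,2],3)) for r in list(range(168,178))+list(range(214,236))])
cv2.imwrite("pics/z3.png",cv2.resize(p[140:240,230:345,::-1],None,fx=6,fy=6,interpolation=cv2.INTER_NEAREST)[:600])
E
```

```text
0.65
0.008 [[-0.1731 -0.1682 -0.1058 -0.0457 -0.0344]
 [-0.1037 -0.0965 -0.0011  0.093   0.1002]]
0.02 [[-0.1619 -0.1522 -0.078  -0.0359 -0.023 ]
 [-0.1049 -0.0944 -0.0058  0.0899  0.1015]]
mask [[-0.1825 -0.1752 -0.0812  0.0154  0.0243]
 [-0.109  -0.1001 -0.0018  0.0958  0.1045]]
[(168, [152, 47, 42], np.float64(-0.026), np.float64(0.037)), (169, [150, 46, 41], np.float64(-0.026), np.float64(0.029)), (170, [154, 53, 47], np.float64(-0.031), np.float64(0.036)), (171, [151, 48, 43], np.float64(-0.033), np.float64(0.036)), (172, [152, 46, 43], np.float64(-0.035), np.float64(0.034)), (173, [127, 44, 40], np.float64(-0.038), np.float64(0.035)), (174, [99, 46, 41], np.float64(-0.038), np.float64(0.022)), (175, [76, 48, 43], np.float64(-0.042), np.float64(0.03)), (176, [49, 43, 39], np.float64(-0.044), np.float64(0.027)), (177, [46, 41, 37], np.float64(-0.045), np.float64(0.016)), (214, [53, 49, 43], np.float64(-0.141), np.float64(0.018)), (215, [53, 50, 45], np.float64(-0.143), np.float64(0.013)), (216, [51, 46, 40], np.float64(-0.145), np.float64(0.013)), (217, [52, 48, 42], np.float64(-
[... 4370 characters left out ...]
t64(-0.171), np.float64(0.016)), (225, [96, 95, 85], np.float64(-0.173), np.float64(0.011)), (226, [127, 124, 114], np.float64(-0.18), np.float64(0.058)), (227, [149, 146, 133], np.float64(-0.182), np.float64(0.061)), (228, [115, 111, 103], np.float64(-0.184), np.float64(0.046)), (229, [78, 74, 69], np.float64(-0.184), np.float64(0.02)), (230, [84, 76, 70], np.float64(-0.185), np.float64(0.003)), (231, [89, 82, 72], np.float64(-0.188), np.float64(-0.0)), (232, [97, 88, 79], np.float64(-0.19), np.float64(0.0)), (233, [107, 96, 86], np.float64(-0.193), np.float64(-0.002)), (234, [105, 96, 85], np.float64(-0.195), np.float64(-0.002)), (235, [105, 95, 85], np.float64(-0.198), np.float64(0.001))]
```

View pics/z3.png

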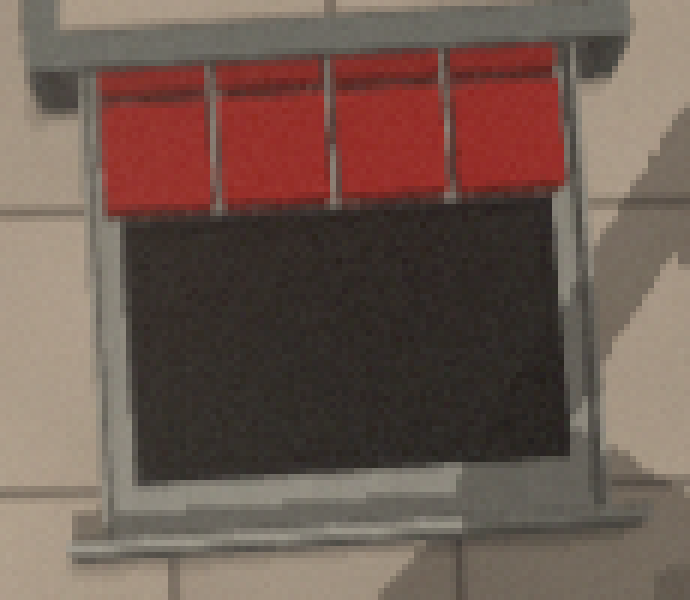

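The drawer model agrees (tray middle about −0.0955 in shut-front coordinates). Next is the first plug on the right, seen close up with the wrist camera.

```bash
cat >> h.py <<'E'
from scipy.optimize import minimize
def hexfit(P,c0):
    "fit 46 mm hexagon (flat normals at th+k60) to xy points on plug head"
    def cost(q,full=False):
        d=P-q[:2];m=np.max([d@np.array([np.cos(q[2]+k*np.pi/3),np.sin(q[2]+k*np.pi/3)]) for k in range(6)],0)
        return np.clip(m-.023,0,.004).sum()
    B=None
    for th in np.arange(0,60,7.5)*np.pi/180:
        r=minimize(cost,[c0[0],c0[1],th],method="Nelder-Mead",options=dict(initial_simplex=np.array([[c0[0],c0[1],th],[c0[0]+.003,c0[1],th],[c0[0],c0[1]+.003,th],[c0[0],c0[1],th+.1]]),maxiter=300))
        if B is None or r.fun<B.fun:B=r
    return B.x,B.fun/len(P)
def look(xy,a,tag=None,z=.15,off=.03):
    "wrist look at plug near xy; jaw angle a"
    p=np.r_[xy,z];o=best(p,a)
    # camera offset dir = from TCP to camera: world dir of tool -y or +y; find from calibration after move
    q=R.from_quat(np.r_[o[1:],o[0]]).as_matrix()[:,1]
    global CS
    move_to(p-np.r_[q[:2]*off*CS,0],o)
    im,d,c=shot("wrist",tag)
    W=cloud(d,c)
    hsv=cv2.cvtColor(im,cv2.COLOR_RGB2HSV).reshape(-1,3)
    near=(d.reshape(-1)>0)&(np.hypot(*(W[:,:2]-xy).T)<.05)
    br=(hsv[:,0]>8)&(hsv[:,0]<28)&(hsv[:,1]>95)
    k=near&br&(W[:,2]>.005)&(W[:,2]<.021)
    sh=near&br&(W[:,2]>.038)&(W[:,2]<.05)
    P=W[k,:2];P=P[np.hypot(*(P-np.median(P,0)).T)<.03]
    sc=W[sh,:2].mean(0) if sh.sum()>5 else None
    x,f=hexfit(P,P.mean(0))
    print("look",len(P),"hex",np.round(x[:2],4),"th %.1f"%(np.degrees(x[2])%60),"cost %.5f"%f,"shank",sc,flush=True)
    return x,sc,c
CS=1
E
python3 - <<'E'
from h import *
s=sense();c=get_calibration("wrist");M=c["world_to_cam"];C=-M[:3,:3].T@M[:3,3]
q=R.from_quat(np.r_[s["ee_rot"][1:],s["ee_rot"][0]]).as_matrix();print("cam in tool",(C-s["ee_pos"])@q)
x,sc,c=look(np.array([.453,-.256]),0,"f_wrist");st()
E
```

```text
cam in tool [-0.171739    0.07426111 -0.00045118]
look 1529 hex [ 0.4552 -0.2556] th 14.7 cost 0.00000 shank [ 0.45522387 -0.2551951 ]
 t29.6 [ 0.4539 -0.2865  0.1518] F [0.5 0.6 1.2] w0.0912 q6 -0.58
```

View pics/f_wrist.png

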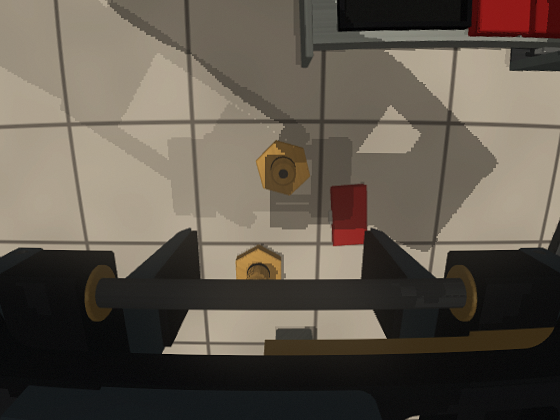

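```bash
cat >> h.py <<'E'
def hexpts(x,z=.014):
    a=x[2]+np.pi/6+np.arange(6)*np.pi/3
    return np.c_[x[0]+.02656*np.cos(a),x[1]+.02656*np.sin(a),np.full(6,z)]
def overlay(tag,x,c,out,r=60):
    im=cv2.imread(f"pics/{tag}.png");f=5
    uv=proj(hexpts(x),c);m=uv.mean(0).astype(int)
    x0,y0=np.maximum(m-r,0);cr=cv2.resize(im[y0:y0+2*r,x0:x0+2*r],None,fx=f,fy=f,interpolation=cv2.INTER_CUBIC)
    cv2.polylines(cr,[((uv-[x0,y0]+.5)*f).astype(np.int32).reshape(-1,1,2)],True,(0,255,0),1)
    cv2.imwrite(f"pics/{out}.png",cr)
E
python3 - <<'E'
from h import *
x=np.array([.4552,-.2556,np.radians(14.7)]);overlay("f_wrist",x,get_calibration("wrist"),"f_ov")
E
```

```text
(no output)
```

View pics/f_ov.png

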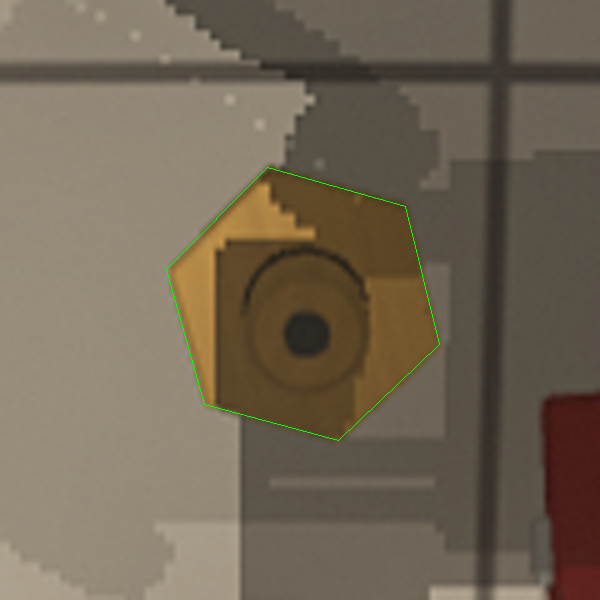

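The hexagon overlay fits to within a pixel, so the plug is at (0.4552, −0.2556) with a flat at 14.7°. Next I align it (squeeze the head, then the shank at 90°), grasp the shank and place it.

```bash
cat >> h.py <<'E'
HG=.024  # tip height above plug underside in shank grip
TX=-.0955; TZ=.014
SX=.002   # pack shift to the back
SLOT=dict(A1=(-.01992,-.0345),A2=(-.01992,.0115),B1=(.01992,-.0115),B2=(.01992,.0345))
def tp(x,y,z): return fp(TX+SX+x,y,TZ+z)
def goxy(xy,z,a):
    p=np.r_[xy,z];o=best(p,a);move_to(p,o);return o
def align(xy,d1,final,head=True):
    """squeeze head along d1 (flat normal), shank along d1+90, then grip shank at jaw angle 'final' (world). radians"""
    if head:
        goxy(xy,.075,d1)
        r=servo_line(np.r_[xy,.0045],max_speed=.15,max_force=12)
        if r: st("BLOCKED"); servo_line(np.r_[xy,.09]); raise SystemExit
        grab(12);s=st("head"); open_jaws()
        servo_line(np.r_[xy,.07],max_speed=.25)
    goxy(xy,.07,d1+np.pi/2)
    servo_line(np.r_[xy,HG],max_speed=.15,max_force=12)
    if abs(np.sin(final-d1-np.pi/2))>.02:
        grab(8);st("shank sq");open_jaws()
        servo_line(np.r_[xy,.05],max_speed=.25)
        goxy(xy,.05,final)
        servo_line(np.r_[xy,HG],max_speed=.15,max_force=12)
    grab(30);s=st("grip")
    servo_line(np.r_[xy,.17],max_speed=.25)
    return s["grip_width"]
def place(x,y,jaw,push=None):
    "tray coords (m), jaw in tray degrees, push=(dx,dy) small final slide"
    o=0 if push is None else np.array(push)
    a=np.radians(jaw)+Y0
    x0,y0=(x,y) if push is None else (x-push[0],y-push[1])
    goxy(tp(x0,y0,0)[:2],.16,a)
    st("over")
    servo_line(tp(x0,y0,HG+.006),max_speed=.15,max_force=15)
    r=servo_line(tp(x0,y0,HG-.003),max_speed=.02,max_force=4);st(("down",r))
    if push is not None:
        r=servo_line(np.r_[tp(x,y,0)[:2],sense()["ee_pos"][2]],max_speed=.01,max_force=6);st(("push",r))
    open_jaws();st("open")
    servo_line(tp(x,y,.16),max_speed=.25)
E
python3 - <<'E'
from h import *
xy=np.array([.4552,-.2554]);d1=np.radians(74.7)
w=align(xy,d1,d1+np.pi/2)
place(*SLOT["A1"],60)
x,sc,c=look(tp(*SLOT["A1"],0)[:2],Y0+np.pi/2,"g_wrist",z=.2)
p,d,c=shot("top","g_top")
E
```

```text
head t32.1 [ 0.4552 -0.2555  0.0046] F [-0.3 -0.4  1.4] w0.0455 q6 -1.84
grip t36.3 [ 0.4554 -0.2555  0.024 ] F [ 0.9  0.5 -0.5] w0.0212 q6 -0.27
over t38.0 [ 0.5369 -0.0766  0.1587] F [ 0.4 -0.8 -1.4] w0.0215 q6 -1.25
('down', True) t39.3 [ 0.5384 -0.0764  0.0379] F [0.1 0.5 3.3] w0.0210 q6 -1.25
open t40.4 [ 0.5372 -0.0763  0.0368] F [-0.2  1.   0.2] w0.0913 q6 -1.25
look 75 hex [ 0.5608 -0.0627] th 55.4 cost 0.00002 shank [ 0.52856007 -0.07656556]
```

View pics/g_wrist.png

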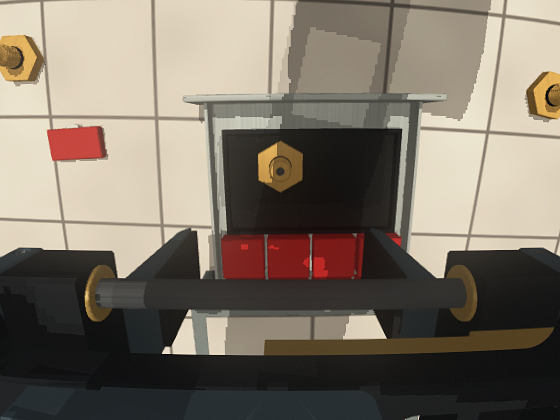

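Plug 1 stands in the tray at pixel (280,167) with its corners towards front and back, as wanted. Next is the other right plug.

```bash
python3 - <<'E'
s=open("h.py").read()
s=s.replace("z=.15,off=.03):","z=.15,off=.03,zb=0.,rad=.03):").replace("(W[:,2]>.005)&(W[:,2]<.021)","(W[:,2]>zb+.005)&(W[:,2]<zb+.021)").replace("(W[:,2]>.038)&(W[:,2]<.05)","(W[:,2]>zb+.038)&(W[:,2]<zb+.05)").replace("np.hypot(*(W[:,:2]-xy).T)<.05","np.hypot(*(W[:,:2]-xy).T)<(.05 if zb==0 else .032)")
open("h.py","w").write(s)
E
python3 - <<'E'
from h import *
t=tp(*SLOT["A1"],0)[:2]
x,sc,c=look(t,Y0+np.pi/2,"h0",z=.2,zb=.014)
print("tray frame placed", np.round((x[:2]-tp(0,0,0)[:2])@np.c_[u,v],4),np.degrees(x[2]-Y0)%60)
goxy([.43,-.30],.2,0)
p,d,c=shot("top")
print([(np.round(r["point"],3).tolist(),round(r["score"],2)) for r in recognise("top","plug1")])
x,sc,c=look(np.array([.432,-.354]),0,"h_wrist")
x,sc,c=look(x[:2],0,"h_wrist");overlay("h_wrist",x,c,"h_ov");st()
E
```

```text
look 1268 hex [ 0.5378 -0.0757] th 32.3 cost 0.00000 shank [ 0.53728168 -0.07565054]
tray frame placed [-0.0198 -0.0339] 30.12160848082228
[([0.55, 0.351, 0.012], 0.79), ([0.534, -0.077, 0.027], 0.67), ([0.437, -0.341, 0.012], 0.55)]
look 1503 hex [ 0.4304 -0.3623] th 59.2 cost 0.00000 shank [ 0.43036321 -0.36170166]
look 1515 hex [ 0.4302 -0.3622] th 0.8 cost 0.00000 shank [ 0.43033221 -0.36194106]
 t44.0 [ 0.4307 -0.3921  0.1507] F [0.2 0.7 0.1] w0.0911 q6 -0.76
```

View pics/h_ov.png

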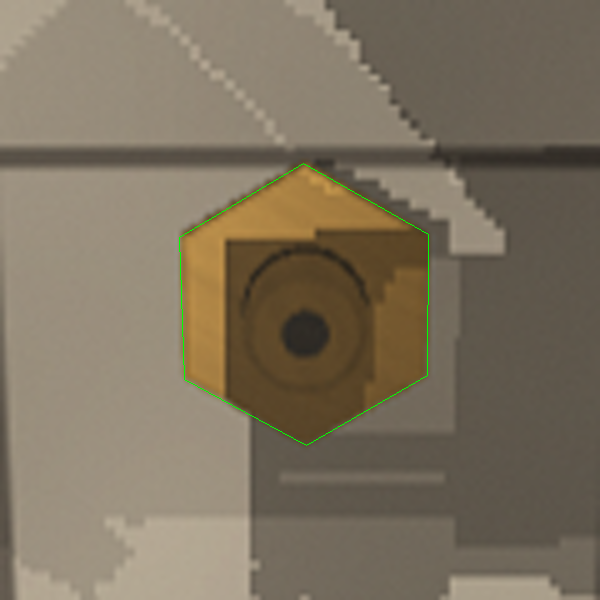

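View pics/h_wrist.png

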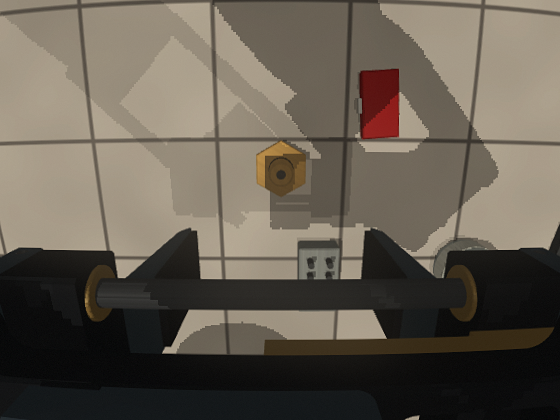

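```bash
python3 - <<'E'
from h import *
xy=np.array([.4303,-.3622]);d1=np.radians(0.3)
w=align(xy,d1,d1+np.radians(75))
place(*SLOT["A2"],45,push=(0,-.0015))
x,sc,c=look(tp(-.02,-.0115,0)[:2],Y0+np.pi/2,"i_wrist",z=.18,zb=.014)
st()
for n in("A1","A2"):
    pass
E
cat >> h.py <<'E'
def pack(tag,names,z=.18,y=-.0115):
    p=tp(0,y,z);o=best(p,Y0+np.pi/2)
    q=R.from_quat(np.r_[o[1:],o[0]]).as_matrix()[:,1]
    move_to(p-np.r_[q[:2]*.03,0],o)
    im,d,c=shot("wrist",tag);W=cloud(d,c)
    hsv=cv2.cvtColor(im,cv2.COLOR_RGB2HSV).reshape(-1,3)
    br=(d.reshape(-1)>0)&(hsv[:,0]>8)&(hsv[:,0]<28)&(hsv[:,1]>95)&(W[:,2]>.014+.007)&(W[:,2]<.014+.021)
    P=W[br,:2];L=(P-tp(0,0,0)[:2])@np.c_[u,v]
    S=np.array([SLOT[n] for n in names]);near=np.argmin(((L[:,None]-S[None])**2).sum(2),1)
    im2=cv2.imread(f"pics/{tag}.png");X={}
    for i,n in enumerate(names):
        Q=L[(near==i)&(np.hypot(*(L-S[i]).T)<.029)]
        x,f=hexfit(Q,S[i]);X[n]=x
        print(n,len(Q),np.round(x[:2]*1000,1),"th %.1f"%(np.degrees(x[2])%60),"c %.1e"%f)
        xw=np.r_[tp(x[0],x[1],0)[:2],x[2]+Y0]
        cv2.polylines(im2,[(proj(hexpts(xw,.028),c)+.5).astype(np.int32).reshape(-1,1,2)],True,(0,255,0),1)
    m=proj(tp(0,0,.014),c)[0].astype(int)
    cr=im2[max(m[1]-90,0):m[1]+90,max(m[0]-130,0):m[0]+130];cv2.imwrite(f"pics/{tag}_ov.png",cv2.resize(cr,None,fx=3,fy=3))
    ns=list(names)
    for i in range(len(ns)):
        for j in range(i):
            dd=X[ns[i]][:2]-X[ns[j]][:2];r=np.hypot(*dd)
            if r<.055:print(ns[j],ns[i],"dist %.1f dir %.1f"%(r*1000,np.degrees(np.arctan2(dd[1],dd[0]))))
    return X
E
python3 - <<'E'
from h import *
pack("j",["A1","A2"])
E
```

```text
head t45.8 [ 0.4304 -0.3622  0.0046] F [-0.4  0.5  0.6] w0.0460 q6 -0.73
shank sq t50.0 [ 0.4303 -0.3623  0.024 ] F [-0.4  0.2 -0.3] w0.0215 q6 0.85
grip t53.1 [ 0.4303 -0.3622  0.024 ] F [ 0.1  0.  -0.3] w0.0212 q6 1.11
over t55.2 [ 0.5356 -0.0295  0.1593] F [-0.1  0.4 -1.7] w0.0215 q6 2.24
('down', True) t56.5 [ 0.5366 -0.0289  0.0379] F [ 0.6 -0.3  4.3] w0.0210 q6 2.24
('push', False) t56.8 [ 0.5359 -0.0303  0.0379] F [0.3 0.3 0.6] w0.0213 q6 2.24
open t58.0 [ 0.5359 -0.0303  0.0379] F [-0.3 -0.6 -0.2] w0.0911 q6 2.24
look 1537 hex [ 0.5401 -0.05  ] th 19.7 cost 0.00050 shank [ 0.53691492 -0.0533617 ]
 t59.5 [ 0.5064 -0.0543  0.179 ] F [ 1.  0. -1.] w0.0913 q6 1.40
A1 1246 [-20.2 -34.3] th 29.9 c 2.9e-06
A2 1241 [-21.   11.8] th 30.0 c 8.5e-07
A1 A2 dist 46.1 dir 91.1
```

View pics/j_ov.png

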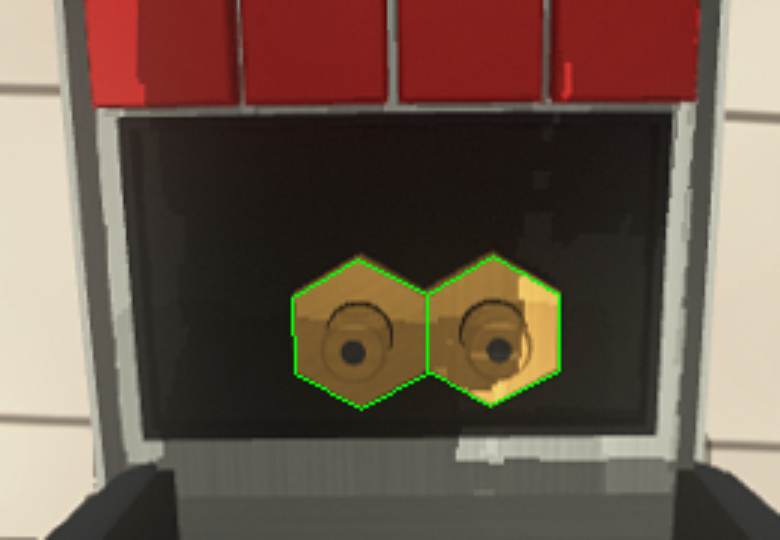

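Both front-row plugs touch flat to flat (46.1 mm apart, flats at 30°). Next are the left plugs; I'll look first.

```bash
python3 - <<'E'
from h import *
x,sc,c=look(np.array([.449,.218]),0,"k0",z=.16)
x,sc,c=look(x[:2],0,"k_wrist");overlay("k_wrist",x,c,"k_ov");st()
E
```

```text
look 1442 hex [0.4476 0.2192] th 52.1 cost 0.00000 shank [0.44769846 0.21945334]
look 1538 hex [0.4476 0.219 ] th 51.7 cost 0.00000 shank [0.44764942 0.21952539]
 t61.2 [0.4479 0.1884 0.15  ] F [ 0.2 -0.4  0.1] w0.0913 q6 0.38
```

View pics/k_ov.png

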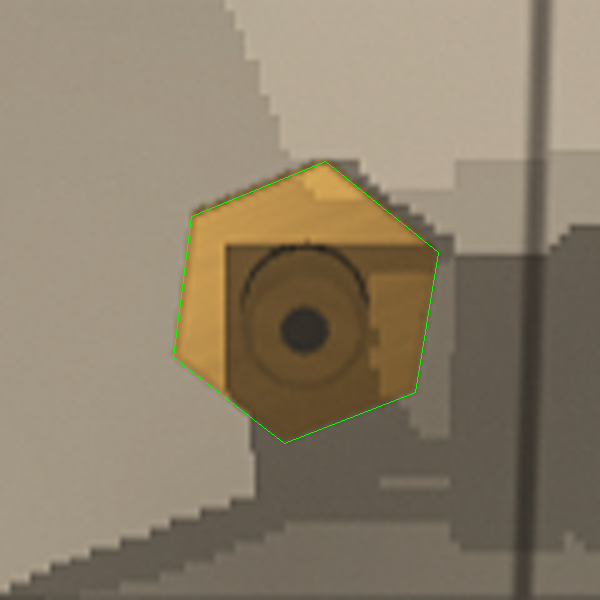

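View pics/k_wrist.png

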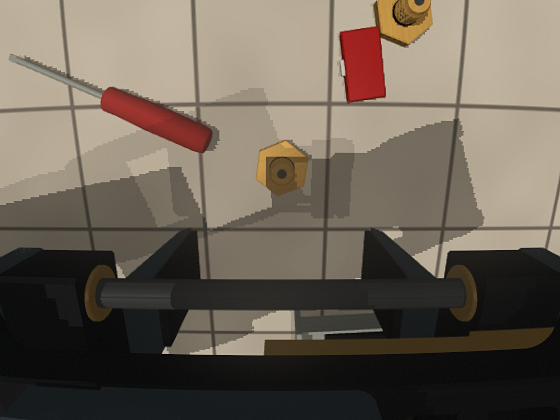

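```bash
python3 - <<'E'
from h import *
xy=np.array([.4476,.2192]);d1=np.radians(111.7)
w=align(xy,d1,d1)
place(.0195,-.0115,90,push=(-.0025,0))
pack("l",["A1","A2","B1"])
st()
E
```

```text
head t63.7 [0.4477 0.2191 0.0046] F [-0.  -0.   1.5] w0.0462 q6 1.62
shank sq t67.8 [0.4477 0.2193 0.024 ] F [ 0.9  0.9 -1.1] w0.0217 q6 0.05
grip t72.0 [0.4476 0.2192 0.024 ] F [ 1.3 -0.8  1.4] w0.0211 q6 1.62
over t73.9 [ 0.5781 -0.0506  0.1594] F [-0.2  0.1 -2.8] w0.0211 q6 1.42
('down', True) t75.2 [ 0.5793 -0.0518  0.0379] F [-0.   0.4  4.6] w0.0211 q6 1.42
('push', True) t75.4 [ 0.5772 -0.0518  0.0379] F [-1.2 -0.   3.8] w0.0211 q6 1.42
open t76.6 [ 0.5775 -0.0517  0.0375] F [-0.3  0.1 -0.8] w0.0914 q6 1.42
A1 1218 [-20.2 -34.3] th 30.0 c 1.1e-06
A2 1287 [-20.8  11.6] th 30.4 c 8.0e-06
B1 1393 [ 19.9 -11.2] th 29.9 c 2.5e-07
A1 A2 dist 45.9 dir 90.8
A1 B1 dist 46.3 dir 29.9
A2 B1 dist 46.7 dir -29.2
 t77.6 [ 0.526  -0.0536  0.1926] F [ 0.8 -0.1 -0.8] w0.0909 q6 1.41
```

View pics/l_ov.png

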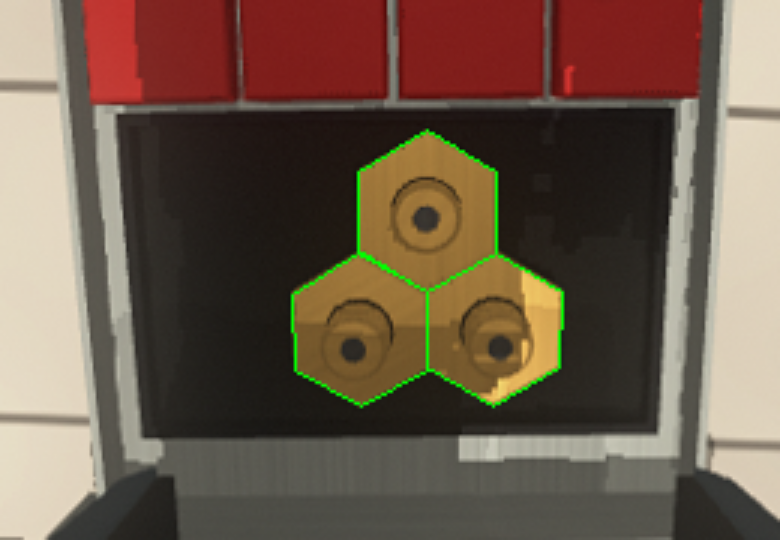

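The three are nested with gaps under 0.7 mm. Last is the plug that was knocked towards box_a.

```bash
python3 - <<'E'
from h import *
x,sc,c=look(np.array([.553,.351]),0,"m0",z=.16)
x,sc,c=look(x[:2],0,"m_wrist");overlay("m_wrist",x,c,"m_ov");st()
im,d=get_image("wrist")
W=cloud(d,c).reshape(420,560,3);hsv=cv2.cvtColor(im,cv2.COLOR_RGB2HSV)
red=((hsv[...,0]<6)|(hsv[...,0]>174))&(hsv[...,1]>140)&(W[...,2]>.006)&(np.hypot(W[...,0]-x[0],W[...,1]-x[1])<.15)&(W[...,2]<.02)
r=cv2.minAreaRect((W[red][:,:2]*1000).astype(np.float32));b=cv2.boxPoints(r)/1000-x[:2];print(red.sum(),r,b.round(3).tolist())
for k in range(6):
    for nm,a in(("flat",x[2]+k*np.pi/6),):
        e=np.array([np.cos(a),np.sin(a)]);n=np.array([-e[1],e[0]]);P=W[red][:,:2]-x[:2]
        A=P@e;B=P@n;inn=(abs(A)>.02)&(abs(A)<.062)&(abs(B)<.019);print(k*30,round(np.degrees(a),1),"box px in sweep",inn.sum())
E
```

```text
look 1473 hex [0.5533 0.3546] th 10.4 cost 0.00000 shank [0.55340028 0.35503878]
look 1552 hex [0.5533 0.3546] th 10.5 cost 0.00000 shank [0.55344398 0.35509795]
 t79.4 [0.5534 0.3239 0.1499] F [-0.1 -0.5  0.4] w0.0910 q6 0.51
2071 ((519.6326293945312, 311.0589294433594), (34.56610107421875, 60.070098876953125), 8.832550048828125) [[-0.055, -0.016], [-0.046, -0.076], [-0.012, -0.071], [-0.021, -0.011]]
0 10.5 box px in sweep 473
30 40.5 box px in sweep 1163
60 70.5 box px in sweep 672
90 100.5 box px in sweep 0
120 130.5 box px in sweep 0
150 160.5 box px in sweep 0
```

View pics/m_wrist.png

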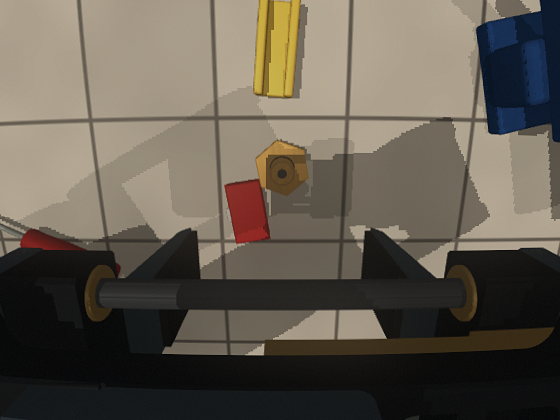

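View pics/m_ov.png

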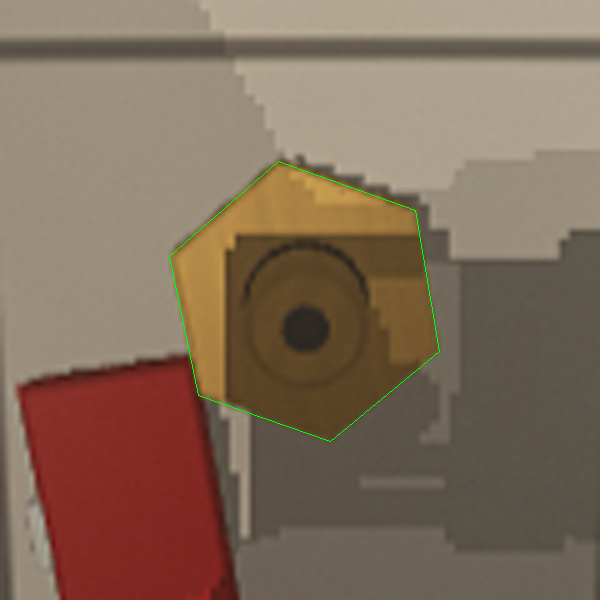

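The plug at (282,168) nearly touches box_a's corner. I'll grip it by the shank above the box, set it down in the free spot left of the drawer, align it there, and then place it.

```bash
python3 - <<'E'
from h import *
xy=np.array([.5533,.3548]);a=np.radians(160.5)
goxy(xy,.09,a)
r=servo_line(np.r_[xy,HG],max_speed=.12,max_force=10);print(r)
grab(25);st("grip");servo_line(np.r_[xy,.12],max_speed=.15)
n=np.array([.4476,.2192]);goxy(n,.10,np.radians(21.7))
servo_line(np.r_[n,HG+.005],max_speed=.15);r=servo_line(np.r_[n,HG-.002],max_speed=.02,max_force=4);st(r)
open_jaws();servo_line(np.r_[n,.07],max_speed=.25)
x,sc,c=look(n,0,"n_wrist");overlay("n_wrist",x,c,"n_ov");st()
E
```

```text
False
grip t81.7 [0.5535 0.3548 0.024 ] F [ 0.6  0.3 -0.6] w0.0211 q6 0.89
True t84.2 [0.4486 0.2197 0.0239] F [ 0.1 -0.1  3.5] w0.0213 q6 0.05
look 1534 hex [0.4479 0.2198] th 52.1 cost 0.00000 shank [0.44789706 0.22028809]
 t86.2 [0.4466 0.1888 0.1487] F [-0.2  0.5 -0.3] w0.0914 q6 0.38
```

View pics/n_wrist.png

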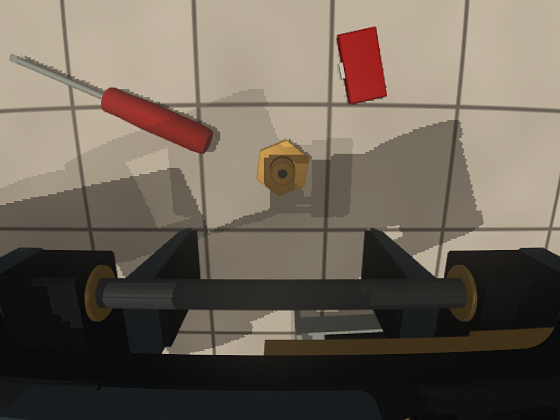

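Box_a may look slightly turned compared with the earlier picture, so I'll measure it.

```bash
python3 - <<'E'
from h import *
c=get_calibration("wrist")
# n_wrist and k_wrist taken from almost the same pose; use plane z=.012
for t in("k_wrist","n_wrist"):
    im=cv2.imread(f"pics/{t}.png");hsv=cv2.cvtColor(im,cv2.COLOR_BGR2HSV)
    m=((hsv[...,0]<6)|(hsv[...,0]>174))&(hsv[...,1]>140);m[:,:330]=0;m[130:]=0;m[:,400:]=0
    uv=np.argwhere(m)[:,::-1];P=onplane(uv,c,.012)[:,:2];print(t,len(P),cv2.minAreaRect((P*1000).astype(np.float32)))
ct=get_calibration("top")
shot("top","o_top")
for t in("a_top","c_top","e_top","g_top","o_top"):
    im=cv2.imread(f"pics/{t}.png");hsv=cv2.cvtColor(im,cv2.COLOR_BGR2HSV)
    m=((hsv[...,0]<8)|(hsv[...,0]>172))&(hsv[...,1]>120);k=np.zeros_like(m);k[195:225,130:172]=m[195:225,130:172]
    P=onplane(np.argwhere(k)[:,::-1],ct,.012)[:,:2];print(t,len(P),cv2.minAreaRect((P*1000).astype(np.float32)),P.mean(0))
E
```

```text
k_wrist 2791 ((517.2301635742188, 311.56072998046875), (35.19879913330078, 60.012123107910156), 8.953780174255371)
n_wrist 2782 ((516.5355224609375, 310.3536376953125), (35.10802459716797, 60.10283279418945), 12.848990440368652)
a_top 292 ((522.9108276367188, 309.8638916015625), (59.34380340576172, 32.782623291015625), 85.07569122314453) [0.52290778 0.30973879]
c_top 293 ((518.5916137695312, 309.31365966796875), (33.874847412109375, 58.92473602294922), 9.222007751464844) [0.51867228 0.30936327]
e_top 294 ((518.404052734375, 309.3830871582031), (33.83224868774414, 59.04662322998047), 10.182600021362305) [0.51874319 0.30928893]
g_top 294 ((518.7592163085938, 309.3326416015625), (33.93815231323242, 59.049072265625), 8.377544403076172) [0.51874325 0.30928947]Traceback (most recent call last):
  File "<stdin>", line 13, in <module>
  File "h.py", line 22, in onplane
    s=rays(uv,c);M=c["world_to_cam"];D=np.c_[s[:,0],-s[:,1],-np.ones(len(s))]@M[:3,:3];o=-M[:3,:3].T@M[:3,3]
  File "h.py", line 20, in rays
    K=c["K"];return cv2.undistortPoints(np.asarray(uv,float).reshape(-1,1,2),K,np.array([c["k1"],0,0,0.])).reshape(-1,2)
                    ~~~~~~~~~~~~~~~~~~~^^^^^^^^^^^^^^^^^^^^^^^^^^^^^^^^^^^^^^^^^^^^^^^^^^^^^^^^^^^^^^^^^^^
cv2.error: OpenCV(4.12.0) /io/opencv/modules/calib3d/src/undistort.dispatch.cpp:347: error: (-215:Assertion failed) CV_IS_MAT(_src) && CV_IS_MAT(_dst) && (_src->rows == 1 || _src->cols == 1) && (_dst->rows == 1 || _dst->cols == 1) && _src->cols + _src->rows - 1 == _dst->rows + _dst->cols - 1 && (CV_MAT_TYPE(_src->type) == CV_32FC2 || CV_MAT_TYPE(_src->type) == CV_64FC2) && (CV_MAT_TYPE(_dst->type) == CV_32FC2 || CV_MAT_TYPE(_dst->type) == CV_64FC2) in function 'cvUndistortPointsInternal'
```

The knock itself had already turned box_a by about 14° and shifted it about 4 mm. My pick turned it roughly 4° and 1.4 mm more. I won't touch it again. On to aligning and placing the last plug.

```bash
python3 - <<'E'
from h import *
xy=np.array([.4478,.2200]);d1=np.radians(111.9)
w=align(xy,d1,d1)
e=np.array([.5,.866])
place(.0197,.0345,-30,push=tuple(-e*.003))
pack("p",["A1","A2","B1","B2"],y=0)
st()
E
```

```text
head t88.8 [0.4479 0.2199 0.0046] F [ 0.4 -0.3  1.7] w0.0458 q6 1.62
shank sq t92.9 [0.448  0.2201 0.024 ] F [ 0.5 -0.3 -0.4] w0.0216 q6 0.05
grip t97.1 [0.4478 0.22   0.024 ] F [ 0.7 -0.5 -0.3] w0.0212 q6 1.62
over t98.9 [ 0.5752 -0.0026  0.1587] F [-0.2 -0.6 -2.3] w0.0210 q6 0.46
('down', True) t100.2 [ 0.5767 -0.0032  0.0379] F [-0.4  1.   4. ] w0.0207 q6 0.46
('push', False) t100.7 [ 0.5748 -0.0058  0.0379] F [1.8 1.7 2.4] w0.0213 q6 0.46
open t101.8 [ 0.5746 -0.0058  0.0379] F [ 0.4  0.1 -0.6] w0.0908 q6 0.46
A1 1218 [-20.1 -34.4] th 30.3 c 1.6e-06
A2 1280 [-20.5  11.7] th 30.2 c 9.8e-06
B1 1378 [ 20.  -11.3] th 30.2 c 4.1e-07
B2 1378 [19.  35.2] th 29.9 c 2.6e-06
A1 A2 dist 46.1 dir 90.5
A1 B1 dist 46.3 dir 29.9
A2 B1 dist 46.6 dir -29.5
A2 B2 dist 46.0 dir 30.8
B1 B2 dist 46.5 dir 91.2
 t103.5 [ 0.5261 -0.042   0.193 ] F [-0.1 -0.3  0. ] w0.0911 q6 1.43
```

View pics/p_ov.png

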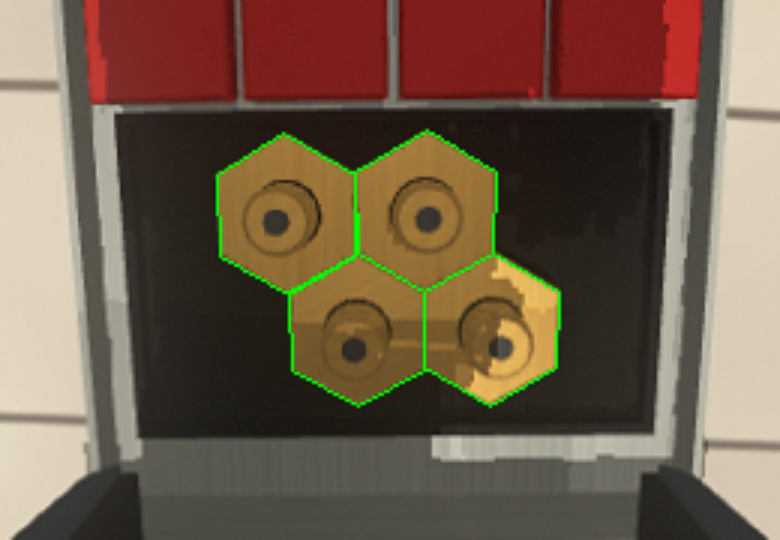

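All four are nested with gaps of at most 0.6 mm. I'll close these with gentle squeezes on shank pairs.

```bash
python3 - <<'E'
from h import *
S=dict(A1=(-.0201,-.0344),A2=(-.0205,.0117),B1=(.020,-.0113),B2=(.019,.0352))
def sq(a,b,jaw,zt=.026):
    m=(np.array(S[a])+S[b])/2-np.array([-.0002,.0002])
    goxy(tp(*m,0)[:2],.13,np.radians(jaw)+Y0)
    r=servo_line(tp(*m,zt),max_speed=.12,max_force=8);print(r)
    if not r:
        grab(4);st(a+b);open_jaws()
    servo_line(tp(*m,.13),max_speed=.25)
sq("A2","B1",-30)
sq("B1","B2",90)
pack("q",["A1","A2","B1","B2"],y=0);st()
E
```

```text
False
A2B1 t105.8 [ 0.5567 -0.0411  0.0406] F [ 0.4 -0.2  3.5] w0.0677 q6 0.39
False
B1B2 t109.4 [ 0.5758 -0.0286  0.0405] F [-0.3 -0.3  3.6] w0.0676 q6 1.46
A1 1229 [-20.2 -34.5] th 30.4 c 1.8e-06
A2 1275 [-20.4  11.6] th 30.4 c 8.3e-06
B1 1348 [ 19.9 -11.4] th 30.6 c 9.8e-08
B2 1387 [19.2 35. ] th 29.7 c 6.6e-06
A1 A2 dist 46.0 dir 90.2
A1 B1 dist 46.3 dir 29.9
A2 B1 dist 46.4 dir -29.6
A2 B2 dist 46.0 dir 30.6
B1 B2 dist 46.3 dir 90.9
 t110.9 [ 0.5258 -0.0421  0.1925] F [-0.1  0.3 -0.6] w0.0912 q6 1.43
```

View pics/q_ov.png

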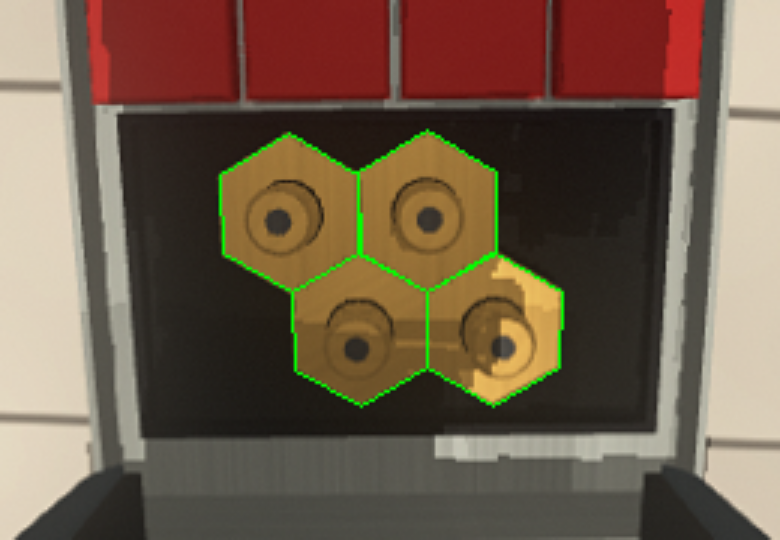

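Pack is tight. Now closing slowly, with the last stretch in small steps to the inner stop.

```bash
python3 - <<'E'
from h import *
p=fp(-.25,0,.16);o=best(p,Y0+np.pi/2);move_to(p,o)
grab(10)
servo_line(fp(-.25,0,.034),max_speed=.2)
servo_line(fp(-.205,0,.034),max_speed=.05,max_force=15);st()
r=servo_line(fp(-.192,0,.034),max_speed=.015,max_force=15);st(r)
r=servo_line(fp(-.030,0,.034),max_speed=.04,max_force=20);st(r)
r=servo_line(fp(-.020,0,.034),max_speed=.02,max_force=20);st(r)
for x in np.arange(-.018,.004,.001):
    r=servo_line(fp(x,0,.034),max_speed=.02,max_force=25);s=sense()
    if r or abs(s["ft_force"][0])>14: break
st((x,r));wait(.2);st()
servo_line(fp(-.03,0,.034),max_speed=.03);st()
servo_line(fp(-.10,0,.034),max_speed=.15);servo_line(fp(-.10,0,.16),max_speed=.25)
p=np.r_[.3,-.35,.3];o=best(p,0);move_to(p,o);wait(.3);shot("top","r_top");shot("scene","r_scene");st()
d=get_image("top")[1];c=get_calibration("top");W=cloud(d,c);k=(W[:,2]>.015)&(W[:,2]<.052)&(W[:,0]>.6)&(W[:,0]<.66)&(abs(W[:,1]+.037)<.1)
print("face along u",np.median((W[k][:,:2]-FR)@u),k.sum())
E
```

```text
t114.7 [ 0.4444 -0.0452  0.0339] F [-0.2  0.2  0.1] w0.0003 q6 1.41
False t115.7 [ 0.4577 -0.0447  0.0338] F [-2.4 -0.2 -1.5] w0.0006 q6 1.41
False t119.9 [ 0.6176 -0.0385  0.0341] F [-9.1  2.3  5.7] w0.0001 q6 1.45
False t120.6 [ 0.628  -0.038   0.0341] F [-8.8  3.   4.2] w0.0001 q6 1.45
(np.float64(-0.004999999999999987), False) t124.1 [ 0.6395 -0.0374  0.0342] F [-16.9   2.6  10.7] w0.0004 q6 1.46
 t124.3 [ 0.6395 -0.0374  0.0341] F [-15.5   2.2  10.3] w0.0005 q6 1.46
 t125.2 [ 0.6201 -0.0387  0.0341] F [ 0.4  0.4 -0. ] w0.0006 q6 1.45
 t128.5 [ 0.3002 -0.3498  0.2999] F [0.  0.3 0.7] w0.0006 q6 2.25
face along u 0.0003359575099445291 261
```

View pics/r_top.png

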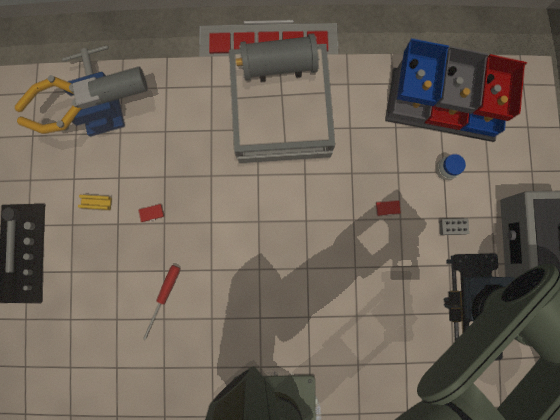

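View pics/r_scene.png

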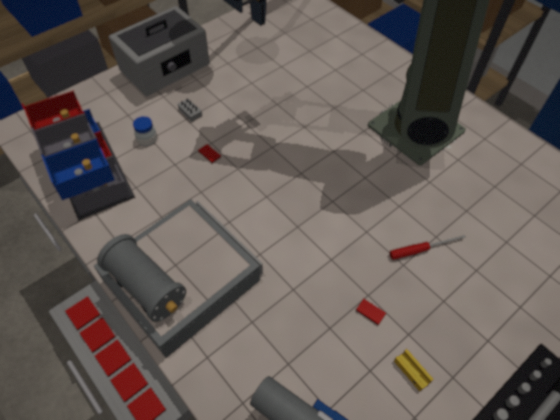

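The drawer is caught: the front is at row ~153, the same as at the start, and the face is within 0.4 mm of its shut position. No plugs remain on the bench. Handing in.

```bash
python3 - <<'E'
from station import *
print(job_done())
E
```

```text
the job is handed in; nothing more can be done
None
```

The bronze plugs are packed in the tray, the drawer is shut again on its catch, and the job is handed in. Four plugs were on the bench.

**Drawer:** The first push stopped too soon and the catch stayed shut. The second push released it, and I pulled the drawer out to its stop. After closing, the front sat within 0.4 mm of its starting position and stayed there once the robot had backed away.

**Pack:** The plugs stand heads-down in two nested rows of two. In the last picture before closing, neighbouring plugs measured 46.0–46.4 mm between centres, where 46 mm is exact contact. The flats were within about 0.6° of the tray's side walls, and every plug had at least two neighbours. I closed the drawer slowly, but the pack could not be seen once it was shut.

**Bystanders:** One plug was knocked against the red O-ring box on the left (box_a) early in the run, before I had reached for any plug, and this turned the box about 14° and moved it about 4 mm. When I lifted that plug out, the box turned about 4° and moved about 1.4 mm more. I did not move it back. The other things look unmoved in the final pictures.

The job took about 129 s of the 210 s allowed.

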